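Set out the juice bottle sizes in the display rack

TASK

Set the four amber juice bottles in the wooden display rack in order of height, one upright in each cell: the tallest in the end cell next to the citrus press, then stepping down to the shortest at the other end. They are glass, so put each one down rather than dropping it, and leave the steel cup that stands among them where it is.

Things in the scene. Friction and masses are not known exactly. Their poses are not given: they have to be found in the camera images.
- bottle_a_mid (a point): centre (on the axis, half-way up, 45 mm above its foot) of the shortest of the four amber glass juice bottles; 90 mm tall, round body 40 mm across, paper band round the body, narrow neck; black screw cap 31 mm across, the top 18 mm of the bottle, above 14 mm of neck 26 mm across: gripped from above by the cap. z is up; stands on the counter at the start; 100 g, give or take a quarter
- bottle_b_mid (a point): centre (on the axis, half-way up, 56 mm above its foot) of the second shortest of the four amber glass juice bottles; 112 mm tall, round body 45 mm across, paper band round the body, narrow neck; black screw cap 31 mm across, the top 18 mm of the bottle, above 14 mm of neck 26 mm across: gripped from above by the cap. z is up; stands on the counter at the start; 150 g, give or take a quarter
- bottle_c_mid (a point): centre (on the axis, half-way up, 67 mm above its foot) of the second tallest of the four amber glass juice bottles; 134 mm tall, round body 50 mm across, paper band round the body, narrow neck; black screw cap 31 mm across, the top 18 mm of the bottle, above 14 mm of neck 26 mm across: gripped from above by the cap. z is up; stands on the counter at the start; 210 g, give or take a quarter
- bottle_d_mid (a point): centre (on the axis, half-way up, 78 mm above its foot) of the tallest of the four amber glass juice bottles; 156 mm tall, round body 55 mm across, paper band round the body, narrow neck; black screw cap 31 mm across, the top 18 mm of the bottle, above 14 mm of neck 26 mm across: gripped from above by the cap. z is up; stands on the counter at the start; 280 g, give or take a quarter
- cell_1 (a point): first cell, at the +y end (the robot's left), of the dark wooden four-cell bottle rack (320 mm long, 85 mm wide, fixed to the counter): centre of the top of the cell's rubber liner, 8 mm above the counter, where the bottle's foot stands. y runs along the row, x across it (the rack is turned by up to 0.3 rad). Cell 73 mm square inside, 77 mm from cell to cell; rims above the counter: long sides 42 mm, dividers 36 mm (4 mm thick), end boards 58 mm
- cell_2 (a point): second cell from the +y end, of the dark wooden four-cell bottle rack (320 mm long, 85 mm wide, fixed to the counter): centre of the top of the cell's rubber liner, 8 mm above the counter, where the bottle's foot stands. y runs along the row, x across it (the rack is turned by up to 0.3 rad). Cell 73 mm square inside, 77 mm from cell to cell; rims above the counter: long sides 42 mm, dividers 36 mm (4 mm thick), end boards 58 mm
- cell_3 (a point): third cell from the +y end, of the dark wooden four-cell bottle rack (320 mm long, 85 mm wide, fixed to the counter): centre of the top of the cell's rubber liner, 8 mm above the counter, where the bottle's foot stands. y runs along the row, x across it (the rack is turned by up to 0.3 rad). Cell 73 mm square inside, 77 mm from cell to cell; rims above the counter: long sides 42 mm, dividers 36 mm (4 mm thick), end boards 58 mm
- cell_4 (a point): fourth cell, at the -y end (the robot's right), of the dark wooden four-cell bottle rack (320 mm long, 85 mm wide, fixed to the counter): centre of the top of the cell's rubber liner, 8 mm above the counter, where the bottle's foot stands. y runs along the row, x across it (the rack is turned by up to 0.3 rad). Cell 73 mm square inside, 77 mm from cell to cell; rims above the counter: long sides 42 mm, dividers 36 mm (4 mm thick), end boards 58 mm
- press: the electric citrus press, fixed: round white housing 144 mm across under a steel juice bowl 152 mm across with a short spout, ribbed white reamer cone in the middle, 165 mm high; origin at the centre of its underside on the counter. It stands beyond one end of the rack, on the robot's left (+y) or right (-y), changing from start to start; beyond the other end stands a clear plastic measuring jug (125 mm high, 110 mm across, with a handle). Both are clear of the row
- steel_cup_mid (a point): centre (41 mm above its foot) of an empty steel cup, 82 mm tall, 74 mm across the rim, standing loose among the bottles; it is not to be moved. Beyond the rack lie other things of the counter, none of them in the way
Mind the look-alikes: they are no part of the job. What is shaped like the part that bears bottle_b_mid but blue or green is not meant.

How it is judged:
By the outcome, as a careful person would: the job done as asked, in the order asked, and still so for the second after the job is handed in, with the robot touching nothing.
It also fails if it takes over 99 s, if anything falls off the work surface, if the arm or the gripper's body presses on something with over 40 N, if the wrist force passes 120 N, or if a joint passes its speed limit or range.

ROBOT

A 6-joint arm with a two-finger parallel gripper is mounted at the origin on the work surface. World frame = base frame: x ahead of the robot, y to its left, z up, the work surface at z = 0. Lengths are in m, angles in rad, forces in N, time in s.
With the tool pointing down it reaches from about 0.375 to 0.9 m from the base axis. Payload 3.1 kg.
Tool frame: the origin (TCP) lies at the centre of the arm's flange, where the gripper is bolted on; the fingertips stand 182 mm ahead of it and the grasp point (between the pads) lies 164 mm ahead of it; z points along the fingers, y is the line along which they close (so a half turn about z gives the same grasp; the last joint's range is limited). The gripper opens to 87 mm and grips with 3 to 60 N. Pads are 19 mm wide; open, the fingers measure 117 mm over their backs; the gripper's body (75 mm by 190 mm) begins 51 mm behind the grasp point.
Start: joints at [-1.345, 0.527, 1.433, -0, 1.181, -0.178], TCP at [0.246, -0.574, 0.405] pointing down, gripper open.
Joint ranges: [-3.08, 3.08], [-0.75, 2.2], [0.22, 2.44], [-1.43, 4.57], [0, 2.65], [-2.85, 2.85]. Speed limits (rad/s): [2.79, 2.79, 3.14, 3.14, 3.14, 3.14].

INTERFACE

Orientations are given as a unit quaternion [x, y, z, w].
In Python, from rig import * gives the robot as it stands.
- The arm moves only by the tool move_arm, never from a script. Its argument "commands" is a list that holds one entry, the list of rows, each a list of 6 numbers: the shift along the tool's x, y, z in units of 40 mm (1.0 is 40 mm), then the turn, a rotation vector about the tool's x, y, z in rad. A call has 1 to 12 rows; each row is the pose to reach, as a shift and turn from the pose commanded when the call began, along the tool's axes at that moment; what a row does not reach only later rows make up. A row lasts 1/8 s, in which the tool goes at most 62.5 mm and 10.7 degrees, less where a joint would pass 70% of its speed; a pose out of reach is approached as far as the arm can. A call with a gripper value outside its range is refused whole. "claw" is the closure, from -1 (fully open) to 1 (shut), so that 0 is half open, set as the call begins (left out, the last holds). The fingers move at their own pace and stop on an object; "squeeze" is the grip in N (left out, the last holds). Time passes only in rows, so rows that repeat a pose let the fingers close. It gives the time, the measured TCP pose, the force, the opening and the grip force at its end, in the units of the state.
- get_obs(): the state, without advancing time (a new reading comes with each control period).
- camera(name): name is "side" or "top"; returns a dict with "pixels" (480x640x3 uint8, blue, green, red), "range_z" (480x640 float32, m along the optical axis (not along the pixel's ray), 0 where there is no reading), "camera_matrix" (3x3 intrinsics, pixels), "extrinsics" (4x4, takes a point from world to camera coordinates). Camera axes: x right, y up, looking along -z (the intrinsics and any distortion apply to the point x, -y, -z); pixel columns grow to the right and rows downward; lengths in m; the calibration is good to about 2 mm. A picture is of the moment at which its call begins.
- hand_in(): hands the job in; it is judged then, once.
The state is a dict: "time": time; "q": joint angles; "joint_velocities": joint speeds; "joint_torque": joint torques, N m; "position": TCP position; "tool_rot": TCP orientation; "ft_force": force on the tool from outside, world axes, zero at the start; "moment": the same for the moment, N m; "grip_width": finger opening in m; "grip_force": force on a finger pad.
Only numpy, scipy, OpenCV 4.12 (cv2) and the standard library are available. Lean on these libraries where they do the work, as an engineer would, in place of code of your own. Each camera call takes 0.05 s, during which the arm holds its last target. There are 200 camera calls.

## Working session

There is one attempt and no reset: what is moved stays moved. The work goes in short steps, Python scripts to look and compute and a tool call to move; the robot and the scene stay as the last step left them, time stands still between calls to the robot, and variables do not carry over. Pictures are saved under pics/ and viewed, at most 14 in all, crops included, and the job is handed in when it is done.

Besides the shell and the picture viewer there is one more tool, called as name(argument=value, ...) on one line, values as JSON. move_arm: Moves the arm, as the interface text tells. Its arguments: {"type":"object","properties":{"commands":{"type":"array","items":{"type":"array","items":{"type":"array","items":{"type":"number"}}}},"claw":{"type":"number"},"squeeze":{"type":"number"}},"required":["commands"]}

```bash
mkdir -p pics; ls
python3 - <<'E'
from rig import *
import cv2,numpy as np,pickle
o=get_obs();print(o['time'],o['position'],o['tool_rot'],o['grip_width'])
for n in('top','side'):
    c=camera(n);cv2.imwrite(f'pics/{n}0.png',c['pixels']);pickle.dump(c,open(f'{n}0.pkl','wb'));print(n,c['camera_matrix'],c['extrinsics'],c.keys())
E
```

```text
pics
0.0 [ 0.24610096 -0.57412803  0.40377347] [ 9.79585584e-01  2.01024663e-01 -2.70855152e-05 -1.08033446e-03] 0.0872035177510233
top [[574.04926091   0.         323.00647885]
 [  0.         574.04926091 239.63348006]
 [  0.           0.           1.        ]] [[ 0.01861871 -0.99971674  0.01482492 -0.02861458]
 [ 0.99462178  0.02003073  0.10161831 -0.49254148]
 [-0.10188648  0.01285319  0.99471299 -1.28786794]
 [ 0.          0.          0.          1.        ]] dict_keys(['pixels', 'range_z', 'camera_matrix', 'extrinsics'])
side [[605.1437627    0.         316.54492725]
 [  0.         605.1437627  239.67615503]
 [  0.           0.           1.        ]] [[-0.88992051 -0.45606543  0.00676787  0.4486502 ]
 [ 0.29491663 -0.56402502  0.77129758 -0.21975795]
 [-0.34794492  0.6883895   0.63643871 -1.06126892]
 [ 0.          0.          0.          1.        ]] dict_keys(['pixels', 'range_z', 'camera_matrix', 'extrinsics'])
```

View pics/top0.png

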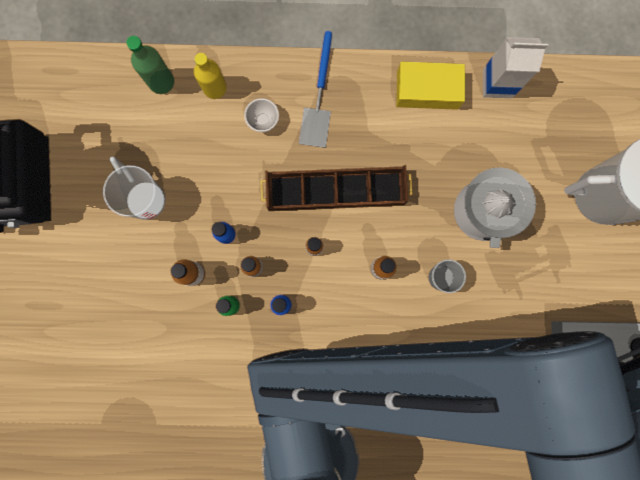

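View pics/side0.png

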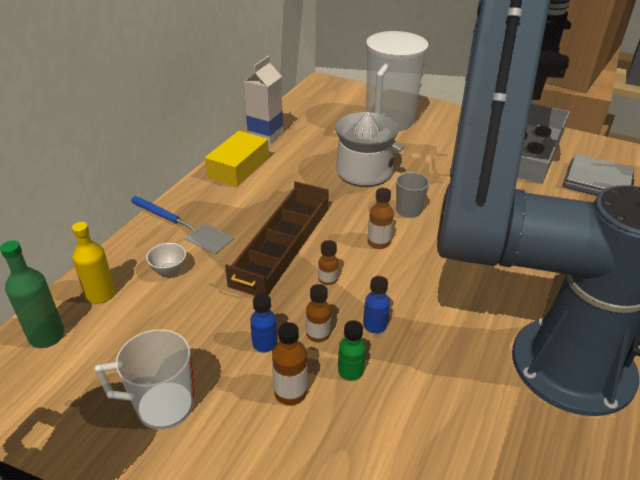

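The press is at image right in the top view, so on the −y side, and bottle d goes in cell_4. Ambers in the top view: d≈(185,272), b≈(250,267), a≈(315,245), c≈(385,267). The cup is at (448,277). The rack spans (265,190) to (408,185).

```bash
cat > h.py <<'E'
import numpy as np,cv2,pickle
def cloud(c):
    K=c['camera_matrix'];E=c['extrinsics'];Z=c['range_z'].astype(float)
    v,u=np.mgrid[:480,:640]
    P=np.stack([(u-K[0,2])/K[0,0]*Z,-(v-K[1,2])/K[1,1]*Z,-Z],-1)
    W=(P-E[:3,3])@E[:3,:3];W[Z==0]=np.nan
    return W
def proj(c,p):
    q=c['extrinsics'][:3,:3]@np.array(p)+c['extrinsics'][:3,3];K=c['camera_matrix']
    return np.array([K[0,0]*q[0]/-q[2]+K[0,2],K[1,1]*-q[1]/-q[2]+K[1,2]])
def ray(c,u,v,z):
    K=c['camera_matrix'];R=c['extrinsics'][:3,:3];t=c['extrinsics'][:3,3]
    d=R.T@np.array([(u-K[0,2])/K[0,0],-(v-K[1,2])/K[1,1],-1]);o=-R.T@t
    return o+d*(z-o[2])/d[2]
E
python3 - <<'E'
from h import *
c=pickle.load(open('top0.pkl','rb'));s=pickle.load(open('side0.pkl','rb'));W=cloud(c);WS=cloud(s)
B=dict(a=(315,245,.09),b=(250,267,.112),c=(386,267,.134),d=(183,272,.156),blue1=(222,232,.112),green=(228,306,.112),blue2=(281,304,.112),cup=(448,277,.082))
for n,(u,v,h) in B.items():
    p=ray(c,u,v,h)[:2]
    for nm,w in(('top',W),('side',WS)):
        d=np.hypot(w[...,0]-p[0],w[...,1]-p[1])
        m=(d<(.045 if n=='cup' else .03))&(w[...,2]>h-.006)&(w[...,2]<h+.02)
        if m.sum()>4:
            q=w[m];(cx,cy),r=cv2.minEnclosingCircle(q[:,:2].astype(np.float32))
            print(n,nm,m.sum(),'circle',np.round([cx,cy,r],4),'mean',np.round(q.mean(0),4))
# rack long sides + ends
p=W[165:215,258:415].reshape(-1,3);q=p[(p[:,2]>.033)&(p[:,2]<.07)]
r=cv2.minAreaRect(q[:,:2].astype(np.float32));print('rack top',r,cv2.boxPoints(r))
p=WS.reshape(-1,3);m=(p[:,2]>.033)&(p[:,2]<.07)&(np.hypot(p[:,0]-r[0][0],p[:,1]-r[0][1])<.17);q2=p[m]
m=abs((q2[:,:2]-r[0])@[np.cos(np.deg2rad(r[2])),np.sin(np.deg2rad(r[2]))])<.2;r2=cv2.minAreaRect(q2[m][:,:2].astype(np.float32));print('side',r2)
cv2.imwrite('pics/rack.png',cv2.resize(c['pixels'][150:320,165:475],None,fx=2.5,fy=2.5,interpolation=2))
E
```

```text
a top 152 circle [0.4776 0.0006 0.0154] mean [4.777e-01 4.000e-04 9.030e-02]
a side 159 circle [0.4779 0.0014 0.0163] mean [0.4777 0.0032 0.0898]
b top 166 circle [0.429  0.14   0.0155] mean [0.4288 0.14   0.1121]
b side 215 circle [0.429  0.1413 0.0162] mean [0.4283 0.1429 0.1117]
c top 171 circle [ 0.4314 -0.1546  0.0155] mean [ 0.431  -0.1548  0.1336]
c side 133 circle [ 0.4305 -0.1539  0.0171] mean [ 0.4311 -0.1514  0.1338]
d top 185 circle [0.4115 0.277  0.0159] mean [0.411  0.277  0.1561]
d side 291 circle [0.4111 0.2778 0.0169] mean [0.4102 0.2799 0.1557]
blue1 top 162 circle [0.5035 0.2063 0.0161] mean [0.5036 0.2054 0.1121]
blue1 side 226 circle [0.505  0.2069 0.0169] mean [0.503  0.2085 0.1117]
green top 169 circle [0.3402 0.1902 0.0155] mean [0.3404 0.1899 0.1122]
green side 250 circle [0.3413 0.1911 0.0166] mean [0.3401 0.1929 0.1117]
blue2 top 165 circle [0.3446 0.0719 0.0154] mean [0.3445 0.072  0.1122]
blue2 side 200 circle [0.3453 0.0736 0.0165] mean [0.3441 0.0752 0.1117]
cup top 179 circle [ 0.4139 -0.2949  0.0372] mean [ 0.4144 -0.2989  0.0811]
cup side 224 circle [ 0.4165 -0.2924  0.0406] mean [ 0.4145 -0.2935  0.0806]
rack top ((0.6128190755844116, -0.047584131360054016), (0.08670927584171295, 0.3455212414264679), 3.6483426094055176) [[ 0.5585591   0.12206761]
 [ 0.5805455  -0.2227534 ]
 [ 0.66707903 -0.21723586]
 [ 0.64509267  0.12758514]]
side ((0.5598807334899902, -0.04802362620830536), (0.19585244357585907, 0.332377552986145), 4.334820747375488)
```

View pics/rack.png

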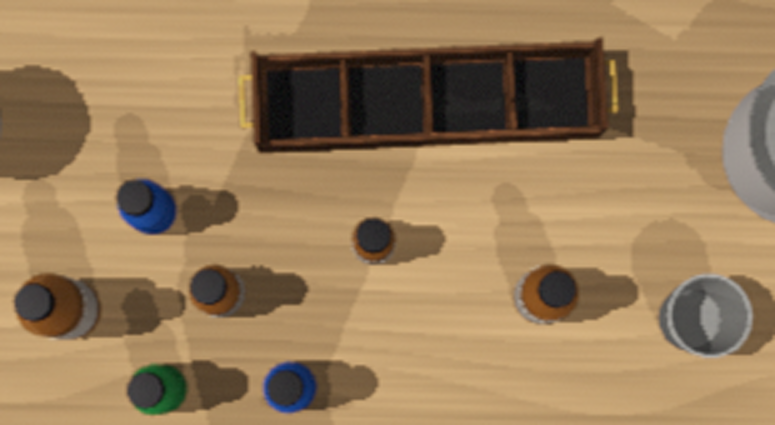

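The enlarged crop shows the rack clearly. End-board midpoints are at crop (255.5,101) and (604,88), and dividers at (345,98), (428,94) and (511,90).

Run:
```python
from h import *
c=pickle.load(open('top0.pkl','rb'));W=cloud(c)
f=lambda x,y,z:ray(c,165+(x+.5)/2.5-.5,150+(y+.5)/2.5-.5,z)[:2]
for n,a in dict(L=(255.5,101,.058),R=(604,88,.058),d1=(345,98,.036),d2=(428,94.5,.036),d3=(511,90,.036)).items():print(n,f(*a))
p=W[165:215,255:420].reshape(-1,3);t=np.deg2rad(3.65);R=np.array([[np.cos(t),np.sin(t)],[-np.sin(t),np.cos(t)]])
q=p.copy();q[:,:2]=(p[:,:2]-[.6128,-.0476])@R.T
# end boards (z>.05), dividers (z .03-.038, |u|<.03), sides
e=q[(q[:,2]>.05)&(q[:,2]<.062)]
for sg in(1,-1):
    g=e[e[:,1]*sg>0.1];print('end',sg,np.percentile(g[:,1],[2,50,98]),np.percentile(g[:,0],[1,99]))
d=q[(abs(q[:,0])<.025)&(q[:,2]>.033)&(q[:,2]<.039)&(abs(q[:,1])<.12)];
for v0 in(-.077,0,.077):
    g=d[abs(d[:,1]-v0)<.02];print('div',v0,len(g),np.median(g[:,1]))
for sg in(1,-1):
    g=q[(q[:,0]*sg>.03)&(abs(q[:,1])<.14)&(q[:,2]>.038)&(q[:,2]<.046)];k=np.polyfit(g[:,1],g[:,0],1);print('side',sg,k)
```

```text
L [0.5989694  0.10949033]
R [ 0.61760466 -0.20432118]
d1 [0.60764881 0.02970815]
d2 [ 0.61253354 -0.04622653]
d3 [ 0.61836033 -0.12232205]
end 1 [0.154199   0.15687784 0.16009237] [-0.04179114  0.04226788]
end -1 [-0.15963137 -0.15585972 -0.15294788] [-0.04149083  0.04049229]
div -0.077 31 -0.07686700667398973
div 0 23 0.0003697032515425733
div 0.077 28 0.07733989278414866
side 1 [0.00025726 0.03907904]
side -1 [ 0.00035322 -0.03971211]
```

move_arm(commands=[[[1.0, -0.9, 0, 0, 0, -0.14], [2.2, -2.0, 0, 0, 0, -0.31], [3.4, -3.1, 0, 0, 0, -0.48], [4.6, -4.2, 0, 0, 0, -0.65], [5.8, -5.3, 0, 0, 0, -0.82], [6.9, -6.4, 0, 0, 0, -0.98], [7.8, -7.3, 0, 0, 0, -1.12], [8.38, -7.82, 0, 0, 0, -1.23], [8.38, -7.82, 0, 0, 0, -1.23], [8.38, -7.82, 0, 0, 0, -1.23]]], claw=-0.5, squeeze=20)

```text
time: 1.35
position: [0.4311, -0.1554, 0.4047]
tool_rot: [0.684, 0.729, -0.0, 0.0]
ft_force: [-0.5, -0.7, -1.0]
grip_width: 0.0655
grip_force: 0.0
```

```bash
cat > g.py <<'E'
import sys,numpy as np
from rig import *
from scipy.spatial.transform import Rotation as R
T=dict(c=(.431,-.1543,.289),d=(.4112,.2773,.311),b=(.429,.1405,.267),a=(.4777,.0008,.245),
 c1=(.6051,.0679,0),c2=(.6100,-.0090,0),c3=(.6150,-.0858,0),c4=(.6199,-.1627,0))
o=get_obs();r=R.from_quat(o['tool_rot']);M=r.as_matrix();p=np.array(o['position'])
print('t',o['time'],'p',p.round(4),'yaw_err',np.round(.0637-np.arctan2(M[1,1],M[0,1]),4),'tilt',M[:2,2].round(4),'grip',round(o['grip_width'],4),o['grip_force'],'F',np.round(o['ft_force'],1))
for n in sys.argv[1:]:
    n,*z=n.split(':');t=np.array(T[n]) if n!='-' else p.copy()
    if z:t[2]=float(z[0])
    print(n,t,'shift',(M.T@(t-p)/.04).round(3))
E
python3 g.py c c:.4
```

```text
t 1.35 p [ 0.4311 -0.1554  0.4047] yaw_err 0.0005 tilt [-0.0002 -0.0005] grip 0.0655 0.0 F [-0.5 -0.7 -1. ]
c [ 0.431  -0.1543  0.289 ] shift [2.900e-02 1.000e-03 2.892e+00]
c [ 0.431  -0.1543  0.4   ] shift [0.027 0.    0.117]
```

move_arm(commands=[[[0.02, 0, 1.0, 0, 0, 0], [0.02, 0, 2.0, 0, 0, 0], [0.02, 0, 2.6, 0, 0, 0], [0.02, 0, 2.85, 0, 0, 0], [0.02, 0, 2.89, 0, 0, 0], [0.02, 0, 2.89, 0, 0, 0]]])

```text
time: 2.1
position: [0.4313, -0.1547, 0.2898]
tool_rot: [0.684, 0.729, 0.0, 0.001]
ft_force: [0.4, 0.9, 0.2]
grip_width: 0.0652
grip_force: 0.0
```

move_arm(commands=[[[0, 0, 0, 0, 0, 0], [0, 0, 0, 0, 0, 0], [0, 0, 0, 0, 0, 0], [0, 0, 0, 0, 0, 0], [0, 0, 0, 0, 0, 0], [0, 0, 0, 0, 0, 0]]], claw=1, squeeze=25)

```text
time: 2.85
position: [0.4312, -0.1542, 0.2893]
tool_rot: [0.684, 0.729, 0.0, 0.0]
ft_force: [0.2, -0.3, 1.2]
grip_width: 0.0302
grip_force: 25.0
```

```bash
python3 g.py -:.38 c3:.38
```

```text
t 2.85 p [ 0.4312 -0.1542  0.2893] yaw_err -0.0003 tilt [ 0.0005 -0.0003] grip 0.0302 24.99242316931486 F [ 0.2 -0.3  1.2]
- [ 0.43121071 -0.15418315  0.38      ] shift [-1.000e-03  1.000e-03 -2.269e+00]
c3 [ 0.615  -0.0858  0.38  ] shift [ 1.411  4.696 -2.267]
```

move_arm(commands=[[[0, 0, -0.3, 0, 0, 0], [0, 0, -0.9, 0, 0, 0], [0, 0, -1.7, 0, 0, 0], [0, 0.2, -2.3, 0, 0, 0], [0.2, 0.8, -2.4, 0, 0, 0], [0.5, 1.7, -2.4, 0, 0, 0], [0.8, 2.7, -2.4, 0, 0, 0], [1.1, 3.6, -2.4, 0, 0, 0], [1.3, 4.3, -2.4, 0, 0, 0], [1.41, 4.65, -2.4, 0, 0, 0], [1.41, 4.69, -2.4, 0, 0, 0], [1.41, 4.69, -2.4, 0, 0, 0]]])

```text
time: 4.35
position: [0.6137, -0.0861, 0.385]
tool_rot: [0.684, 0.729, -0.001, -0.001]
ft_force: [-0.4, 0.4, -2.7]
grip_width: 0.0298
grip_force: 25.0
```

```bash
python3 g.py c3:.298
python3 - <<'E'
from rig import *
import cv2
cv2.imwrite('pics/t1.png',cv2.resize(camera('side')['pixels'][130:360,180:480],None,fx=2.5,fy=2.5))
E
```

```text
t 4.35 p [ 0.6137 -0.0861  0.385 ] yaw_err 0.0 tilt [-0.002   0.0002] grip 0.0298 25.001634936779737 F [-0.4  0.4 -2.7]
c3 [ 0.615  -0.0858  0.298 ] shift [0.004 0.038 2.174]
```

View pics/t1.png

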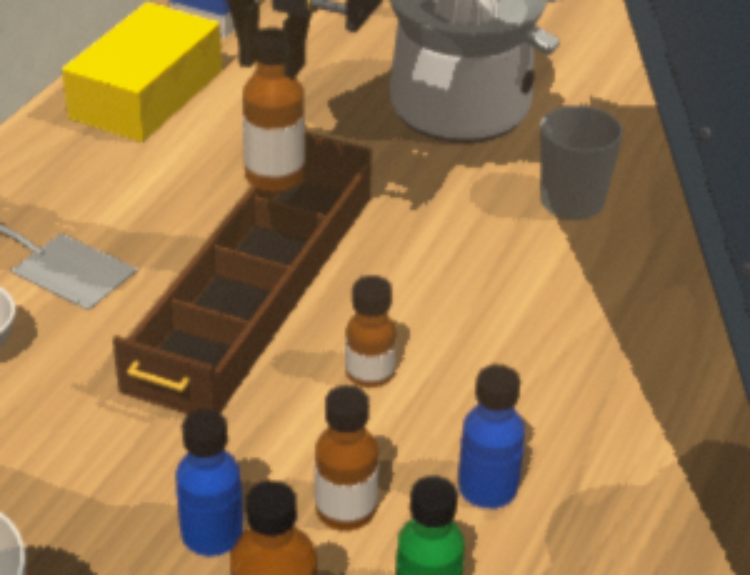

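Bottle c hangs upright at crop (275,130), above the rack. I'm lowering it slowly.

move_arm(commands=[[[0, 0.03, 0.5, 0, 0, 0], [0, 0.03, 1.1, 0, 0, 0], [0, 0.03, 1.6, 0, 0, 0], [0, 0.03, 1.85, 0, 0, 0], [0, 0.03, 2.0, 0, 0, 0], [0, 0.03, 2.07, 0, 0, 0], [0, 0.03, 2.12, 0, 0, 0], [0, 0.03, 2.15, 0, 0, 0], [0, 0.03, 2.15, 0, 0, 0]]])

```text
time: 5.52
position: [0.6159, -0.0857, 0.2994]
tool_rot: [0.684, 0.729, 0.0, 0.0]
ft_force: [0.2, -0.4, -2.9]
grip_width: 0.0299
grip_force: 25.0
```

```bash
python3 g.py c3:.297
```

```text
t 5.525 p [ 0.6159 -0.0857  0.2994] yaw_err -0.0004 tilt [ 0.0003 -0.0001] grip 0.0299 25.0010128878057 F [ 0.2 -0.4 -2.9]
c3 [ 0.615  -0.0858  0.297 ] shift [-0.    -0.022  0.059]
```

move_arm(commands=[[[0, 0, 0.02, 0, 0, 0], [0, 0, 0.04, 0, 0, 0], [0, 0, 0.06, 0, 0, 0], [0, 0, 0.06, 0, 0, 0], [0, 0, 0.06, 0, 0, 0]]])

```text
time: 6.15
position: [0.616, -0.0858, 0.2973]
tool_rot: [0.684, 0.729, 0.0, 0.0]
ft_force: [-0.0, -0.3, 2.5]
grip_width: 0.0302
grip_force: 25.0
```

move_arm(commands=[[[0, 0, 0, 0, 0, 0], [0, 0, 0, 0, 0, 0], [0, 0, 0, 0, 0, 0], [0, 0, 0, 0, 0, 0], [0, 0, -0.3, 0, 0, 0], [0, 0, -1.0, 0, 0, 0], [0, 0, -2.2, 0, 0, 0], [0, 0, -3.2, 0, 0, 0], [0, 0, -3.5, 0, 0, 0], [0, 0, -3.5, 0, 0, 0]]], claw=-0.5)

```text
time: 7.4
position: [0.6157, -0.0857, 0.4376]
tool_rot: [0.684, 0.729, 0.0, 0.001]
ft_force: [-0.3, -0.2, -0.4]
grip_width: 0.0654
grip_force: 0.0
```

```bash
python3 g.py d:.42 d
```

```text
t 7.4 p [ 0.6157 -0.0857  0.4376] yaw_err -0.0003 tilt [ 0.0015 -0.0005] grip 0.0654 0.0 F [-0.3 -0.2 -0.4]
d [0.4112 0.2773 0.42  ] shift [ 9.384 -4.522  0.426]
d [0.4112 0.2773 0.311 ] shift [ 9.386 -4.526  3.151]
```

move_arm(commands=[[[0.5, -0.2, 0, 0, 0, 0], [1.6, -0.8, 0.1, 0, 0, 0], [2.9, -1.4, 0.2, 0, 0, 0], [4.2, -2.0, 0.3, 0, 0, 0], [5.5, -2.6, 0.4, 0, 0, 0], [6.8, -3.3, 0.4, 0, 0, 0], [8.0, -3.9, 0.4, 0, 0, 0], [8.9, -4.3, 0.4, 0, 0, 0], [9.3, -4.5, 0.4, 0, 0, 0], [9.38, -4.52, 0.4, 0, 0, 0], [9.38, -4.52, 0.4, 0, 0, 0], [9.38, -4.52, 0.4, 0, 0, 0]]])

```text
time: 8.9
position: [0.4122, 0.2762, 0.4206]
tool_rot: [0.685, 0.729, -0.0, 0.0]
ft_force: [0.1, 0.0, 0.3]
grip_width: 0.0653
grip_force: 0.0
```

```bash
python3 g.py d
```

```text
t 8.9 p [0.4122 0.2762 0.4206] yaw_err 0.0015 tilt [-0.     -0.0003] grip 0.0653 0.0 F [0.1 0.  0.3]
d [0.4112 0.2773 0.311 ] shift [ 0.03  -0.022  2.74 ]
```

move_arm(commands=[[[0.02, -0.02, 1.0, 0, 0, 0], [0.02, -0.02, 2.0, 0, 0, 0], [0.02, -0.02, 2.5, 0, 0, 0], [0.02, -0.02, 2.7, 0, 0, 0], [0.02, -0.02, 2.74, 0, 0, 0], [0.02, -0.02, 2.74, 0, 0, 0]]])

```text
time: 9.65
position: [0.4111, 0.2778, 0.3119]
tool_rot: [0.684, 0.729, 0.001, 0.0]
ft_force: [-0.2, 0.3, 0.2]
grip_width: 0.0651
grip_force: 0.0
```

move_arm(commands=[[[0, 0, 0, 0, 0, 0], [0, 0, 0, 0, 0, 0], [0, 0, 0, 0, 0, 0], [0, 0, 0, 0, 0, 0], [0, 0, 0, 0, 0, 0], [0, 0, 0, 0, 0, 0]]], claw=1, squeeze=30)

```text
time: 10.4
position: [0.4107, 0.2779, 0.3112]
tool_rot: [0.684, 0.729, 0.0, 0.0]
ft_force: [1.4, 0.3, 0.9]
grip_width: 0.03
grip_force: 30.0
```

move_arm(commands=[[[0, 0, -0.3, 0, 0, 0], [0, 0, -0.9, 0, 0, 0], [0, 0, -1.9, 0, 0, 0], [0, 0, -2.9, 0, 0, 0], [0, 0, -3.6, 0, 0, 0], [0, 0, -3.8, 0, 0, 0], [0, 0, -3.8, 0, 0, 0]]])

```text
time: 11.28
position: [0.4101, 0.2777, 0.463]
tool_rot: [0.684, 0.729, -0.0, -0.0]
ft_force: [-0.4, 0.3, -2.6]
grip_width: 0.0303
grip_force: 30.0
```

```bash
python3 g.py c4:.47 c4:.319
```

```text
t 11.275 p [0.4101 0.2777 0.463 ] yaw_err -0.0003 tilt [-0.0005 -0.0002] grip 0.0303 30.000197924673557 F [-0.4  0.3 -2.6]
c4 [ 0.6199 -0.1627  0.47  ] shift [-11.323   4.529  -0.176]
c4 [ 0.6199 -0.1627  0.319 ] shift [-11.322   4.531   3.599]
```

move_arm(commands=[[[-0.5, 0, -0.1, 0, 0, 0], [-1.6, 0.0, -0.2, 0, 0, 0], [-2.9, 0.0, -0.2, 0, 0, 0], [-4.2, 0.0, -0.2, 0, 0, 0], [-5.5, 0.2, -0.2, 0, 0, 0], [-6.8, 0.5, -0.2, 0, 0, 0], [-8.1, 0.8, -0.2, 0, 0, 0], [-9.4, 1.2, -0.2, 0, 0, 0], [-10.5, 1.9, -0.2, 0, 0, 0], [-11.1, 2.9, -0.2, 0, 0, 0], [-11.32, 3.8, -0.2, 0, 0, 0], [-11.32, 4.4, -0.2, 0, 0, 0]]])

```text
time: 12.78
position: [0.6164, -0.1639, 0.468]
tool_rot: [0.685, 0.729, -0.001, -0.002]
ft_force: [0.1, 0.6, -2.3]
grip_width: 0.0299
grip_force: 30.0
```

move_arm(commands=[[[0, 0.1, 0, 0, 0, 0], [0, 0.13, 0, 0, 0, 0], [0, 0.13, 0, 0, 0, 0]]])

```text
time: 13.15
position: [0.6195, -0.1622, 0.4706]
tool_rot: [0.684, 0.729, -0.0, -0.001]
ft_force: [0.1, -0.3, -2.6]
grip_width: 0.03
grip_force: 30.0
```

```bash
python3 g.py c4:.319
```

```text
t 13.15 p [ 0.6195 -0.1622  0.4706] yaw_err -0.0003 tilt [-0.0019  0.0006] grip 0.03 30.003070402890444 F [ 0.1 -0.3 -2.6]
c4 [ 0.6199 -0.1627  0.319 ] shift [-0.015  0.016  3.791]
```

move_arm(commands=[[[-0.01, 0, 0.5, 0, 0, 0], [-0.01, 0, 1.3, 0, 0, 0], [-0.01, 0, 2.1, 0, 0, 0], [-0.01, 0, 2.8, 0, 0, 0], [-0.01, 0, 3.3, 0, 0, 0], [-0.01, 0, 3.55, 0, 0, 0], [-0.01, 0, 3.65, 0, 0, 0], [-0.01, 0, 3.7, 0, 0, 0], [-0.01, 0, 3.73, 0, 0, 0], [-0.01, 0, 3.73, 0, 0, 0]]])

```text
time: 14.4
position: [0.6205, -0.1629, 0.3224]
tool_rot: [0.684, 0.729, 0.0, 0.0]
ft_force: [-0.2, -0.3, -3.2]
grip_width: 0.0302
grip_force: 30.0
```

```bash
python3 g.py c4:.319
```

```text
t 14.4 p [ 0.6205 -0.1629  0.3224] yaw_err -0.0004 tilt [ 0.0008 -0.0003] grip 0.0302 30.003190599381924 F [-0.2 -0.3 -3.2]
c4 [ 0.6199 -0.1627  0.319 ] shift [ 0.005 -0.015  0.086]
```

move_arm(commands=[[[0, 0, 0.02, 0, 0, 0], [0, 0, 0.04, 0, 0, 0], [0, 0, 0.06, 0, 0, 0], [0, 0, 0.08, 0, 0, 0], [0, 0, 0.08, 0, 0, 0], [0, 0, 0.08, 0, 0, 0]]])

```text
time: 15.15
position: [0.6205, -0.1629, 0.3192]
tool_rot: [0.684, 0.729, 0.0, 0.0]
ft_force: [0.5, 0.4, 1.3]
grip_width: 0.03
grip_force: 30.0
```

move_arm(commands=[[[0, 0, 0, 0, 0, 0], [0, 0, 0, 0, 0, 0], [0, 0, 0, 0, 0, 0], [0, 0, 0, 0, 0, 0], [0, 0, -0.3, 0, 0, 0], [0, 0, -1.0, 0, 0, 0], [0, 0, -2.0, 0, 0, 0], [0, 0, -2.5, 0, 0, 0], [0, 0, -2.5, 0, 0, 0]]], claw=-0.5)

```text
time: 16.27
position: [0.6208, -0.163, 0.4217]
tool_rot: [0.684, 0.729, 0.001, 0.003]
ft_force: [0.1, -0.7, 0.1]
grip_width: 0.0652
grip_force: 0.0
```

```bash
python3 g.py b:.38
```

```text
t 16.275 p [ 0.6208 -0.163   0.4217] yaw_err -0.0004 tilt [ 0.0053 -0.0024] grip 0.0652 0.0 F [ 0.1 -0.7  0.1]
b [0.429  0.1405 0.38  ] shift [ 7.881 -4.304  0.998]
```

move_arm(commands=[[[0.4, -0.3, 0, 0, 0, 0], [1.4, -0.9, 0.1, 0, 0, 0], [2.7, -1.6, 0.3, 0, 0, 0], [4.0, -2.3, 0.5, 0, 0, 0], [5.2, -3.0, 0.7, 0, 0, 0], [6.4, -3.6, 0.9, 0, 0, 0], [7.3, -4.1, 0.95, 0, 0, 0], [7.8, -4.3, 0.95, 0, 0, 0], [7.88, -4.33, 0.95, 0, 0, 0], [7.88, -4.33, 0.95, 0, 0, 0], [7.88, -4.33, 0.95, 0, 0, 0]]])

```text
time: 17.65
position: [0.428, 0.1399, 0.3806]
tool_rot: [0.685, 0.729, 0.0, 0.0]
ft_force: [-0.4, -0.1, -0.4]
grip_width: 0.0651
grip_force: 0.0
```

```bash
python3 g.py b
```

```text
t 17.65 p [0.428  0.1399 0.3806] yaw_err 0.0009 tilt [ 0.0002 -0.0002] grip 0.0651 0.0 F [-0.4 -0.1 -0.4]
b [0.429  0.1405 0.267 ] shift [0.014 0.025 2.841]
```

move_arm(commands=[[[0.01, 0.03, 1.0, 0, 0, 0], [0.01, 0.03, 2.0, 0, 0, 0], [0.01, 0.03, 2.6, 0, 0, 0], [0.01, 0.03, 2.8, 0, 0, 0], [0.01, 0.03, 2.83, 0, 0, 0], [0.01, 0.03, 2.83, 0, 0, 0]]])

```text
time: 18.4
position: [0.4291, 0.141, 0.2683]
tool_rot: [0.684, 0.729, 0.001, 0.001]
ft_force: [0.3, 0.1, 0.5]
grip_width: 0.0652
grip_force: 0.0
```

move_arm(commands=[[[0, 0, 0, 0, 0, 0], [0, 0, 0, 0, 0, 0], [0, 0, 0, 0, 0, 0], [0, 0, 0, 0, 0, 0], [0, 0, 0, 0, 0, 0], [0, 0, 0, 0, 0, 0]]], claw=1, squeeze=25)

```text
time: 19.15
position: [0.4287, 0.1411, 0.2676]
tool_rot: [0.684, 0.729, 0.0, 0.0]
ft_force: [0.5, -0.1, 2.3]
grip_width: 0.0303
grip_force: 25.0
```

move_arm(commands=[[[0, 0, -0.3, 0, 0, 0], [0, 0, -0.9, 0, 0, 0], [0, 0, -1.9, 0, 0, 0], [0, 0, -2.6, 0, 0, 0], [0, 0, -3.0, 0, 0, 0], [0, 0, -3.0, 0, 0, 0], [0, 0, -3.0, 0, 0, 0]]])

```text
time: 20.02
position: [0.428, 0.1411, 0.3871]
tool_rot: [0.684, 0.729, -0.001, -0.0]
ft_force: [-1.3, 0.3, -1.3]
grip_width: 0.03
grip_force: 25.0
```

```bash
python3 g.py c2:.38
```

```text
t 20.025 p [0.428  0.1411 0.3871] yaw_err -0.0003 tilt [-0.0014 -0.0001] grip 0.03 24.994348688051105 F [-1.3  0.3 -1.3]
c2 [ 0.61  -0.009  0.38 ] shift [-4.036  4.301  0.173]
```

move_arm(commands=[[[-0.3, 0.3, 0, 0, 0, 0], [-1.0, 1.1, 0, 0, 0, 0], [-1.9, 2.0, 0, 0, 0, 0], [-2.8, 2.9, 0, 0, 0, 0], [-3.5, 3.7, 0, 0, 0, 0], [-3.95, 4.2, 0, 0, 0, 0], [-4.03, 4.3, 0, 0, 0, 0], [-4.03, 4.3, 0, 0, 0, 0], [-4.03, 4.3, 0, 0, 0, 0]]])

```text
time: 21.15
position: [0.6096, -0.008, 0.3872]
tool_rot: [0.684, 0.73, -0.0, -0.001]
ft_force: [-0.2, 0.2, 0.0]
grip_width: 0.0299
grip_force: 25.0
```

```bash
python3 g.py c2:.2756
```

```text
t 21.15 p [ 0.6096 -0.008   0.3872] yaw_err -0.0011 tilt [-0.002   0.0006] grip 0.0299 24.99777005519718 F [-0.2  0.2  0. ]
c2 [ 0.61   -0.009   0.2756] shift [-0.028  0.015  2.789]
```

move_arm(commands=[[[-0.02, 0, 0.5, 0, 0, 0], [-0.02, 0, 1.2, 0, 0, 0], [-0.02, 0, 1.9, 0, 0, 0], [-0.02, 0, 2.4, 0, 0, 0], [-0.02, 0, 2.6, 0, 0, 0], [-0.02, 0, 2.68, 0, 0, 0], [-0.02, 0, 2.72, 0, 0, 0], [-0.02, 0, 2.72, 0, 0, 0]]])

```text
time: 22.15
position: [0.6108, -0.0095, 0.2795]
tool_rot: [0.684, 0.729, 0.0, 0.001]
ft_force: [0.1, -0.7, -1.0]
grip_width: 0.0303
grip_force: 25.0
```

```bash
python3 g.py c2:.2756
```

```text
t 22.15 p [ 0.6108 -0.0095  0.2795] yaw_err -0.0004 tilt [ 0.0013 -0.0002] grip 0.0303 24.997335467487574 F [ 0.1 -0.7 -1. ]
c2 [ 0.61   -0.009   0.2756] shift [ 0.014 -0.018  0.097]
```

move_arm(commands=[[[0, 0, 0.02, 0, 0, 0], [0, 0, 0.04, 0, 0, 0], [0, 0, 0.06, 0, 0, 0], [0, 0, 0.08, 0, 0, 0], [0, 0, 0.09, 0, 0, 0], [0, 0, 0.09, 0, 0, 0]]])

```text
time: 22.9
position: [0.6107, -0.0096, 0.2756]
tool_rot: [0.684, 0.729, 0.0, 0.0]
ft_force: [-0.2, 0.0, 2.5]
grip_width: 0.0299
grip_force: 25.0
```

Contact. Next I release, rise and go to a.

move_arm(commands=[[[0, 0, 0, 0, 0, 0], [0, 0, 0, 0, 0, 0], [0, 0, 0, 0, 0, 0], [0, 0, 0, 0, 0, 0], [0, 0, -0.3, 0, 0, 0], [0, 0, -1.0, 0, 0, 0], [0, 0, -1.8, 0, 0, 0], [0, 0, -2.0, 0, 0, 0], [0, 0, -2.0, 0, 0, 0], [0, 0, -2.0, 0, 0, 0]]], claw=-0.5)

```text
time: 24.15
position: [0.61, -0.0095, 0.354]
tool_rot: [0.684, 0.729, -0.001, -0.001]
ft_force: [-0.4, -0.0, -0.1]
grip_width: 0.0654
grip_force: 0.0
```

```bash
python3 g.py a:.35
```

```text
t 24.15 p [ 0.61   -0.0095  0.354 ] yaw_err -0.0003 tilt [-0.0024  0.0005] grip 0.0654 0.0 F [-0.4 -0.  -0.1]
a [0.4777 0.0008 0.35  ] shift [ 0.468 -3.285  0.107]
```

move_arm(commands=[[[0.1, -0.5, 0, 0, 0, 0], [0.2, -1.4, 0, 0, 0, 0], [0.4, -2.4, 0, 0, 0, 0], [0.46, -3.0, 0, 0, 0, 0], [0.47, -3.28, 0, 0, 0, 0], [0.47, -3.28, 0, 0, 0, 0], [0.47, -3.28, 0, 0, 0, 0]]])

```text
time: 25.02
position: [0.4796, 0.0005, 0.3551]
tool_rot: [0.684, 0.729, 0.0, 0.001]
ft_force: [-0.3, -0.6, 0.3]
grip_width: 0.0651
grip_force: 0.0
```

```bash
python3 g.py a
python3 - <<'E'
from rig import *
from h import *
c=camera('top');cv2.imwrite('pics/t2.png',c['pixels'])
s=camera('side');cv2.imwrite('pics/s2.png',s['pixels'])
E
```

```text
t 25.025 p [0.4796 0.0005 0.3551] yaw_err -0.0001 tilt [ 0.0016 -0.0003] grip 0.0651 0.0 F [-0.3 -0.6  0.3]
a [0.4777 0.0008 0.245 ] shift [ 0.012 -0.052  2.753]
```

View pics/s2.png

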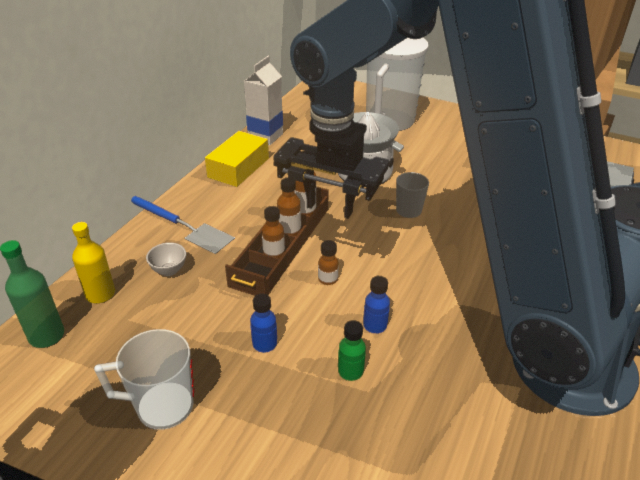

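b, c and d stand upright in the rack, with b's cap at (272,213). Bottle a is at (328,262), undisturbed.

move_arm(commands=[[[0.01, -0.03, 0.9, 0, 0, 0], [0.01, -0.03, 1.9, 0, 0, 0], [0.01, -0.03, 2.5, 0, 0, 0], [0.01, -0.03, 2.7, 0, 0, 0], [0.01, -0.03, 2.73, 0, 0, 0], [0.01, -0.03, 2.73, 0, 0, 0]]])

```text
time: 25.88
position: [0.4777, 0.0011, 0.2467]
tool_rot: [0.684, 0.729, 0.0, 0.001]
ft_force: [0.4, -0.1, -0.3]
grip_width: 0.0653
grip_force: 0.0
```

move_arm(commands=[[[0, 0, 0, 0, 0, 0], [0, 0, 0, 0, 0, 0], [0, 0, 0, 0, 0, 0], [0, 0, 0, 0, 0, 0], [0, 0, 0, 0, 0, 0], [0, 0, 0, 0, 0, 0]]], claw=1)

```text
time: 26.62
position: [0.4773, 0.0011, 0.246]
tool_rot: [0.684, 0.729, 0.0, 0.0]
ft_force: [1.3, -0.0, 1.7]
grip_width: 0.0302
grip_force: 25.0
```

move_arm(commands=[[[0, 0, -0.3, 0, 0, 0], [0, 0, -0.9, 0, 0, 0], [0, 0, -1.9, 0, 0, 0], [0, 0, -2.6, 0, 0, 0], [0, 0, -3.0, 0, 0, 0], [0, 0, -3.0, 0, 0, 0], [0, 0, -3.0, 0, 0, 0]]])

```text
time: 27.5
position: [0.4767, 0.0013, 0.3656]
tool_rot: [0.684, 0.729, -0.0, -0.001]
ft_force: [0.4, -0.4, -1.6]
grip_width: 0.0301
grip_force: 25.0
```

```bash
python3 g.py c1:.365
```

```text
t 27.5 p [0.4767 0.0013 0.3656] yaw_err -0.0003 tilt [-0.0012  0.0003] grip 0.0301 24.97727919369936 F [ 0.4 -0.4 -1.6]
c1 [0.6051 0.0679 0.365 ] shift [1.458 3.31  0.011]
```

Move along +y first, then in. The placing height is 0.254.

move_arm(commands=[[[0.4, 0.3, 0, 0, 0, 0], [1.0, 0.9, 0, 0, 0, 0], [1.4, 1.7, 0, 0, 0, 0], [1.46, 2.5, 0, 0, 0, 0], [1.46, 3.1, 0, 0, 0, 0], [1.46, 3.31, 0, 0, 0, 0], [1.46, 3.31, 0, 0, 0, 0], [1.46, 3.31, 0, 0, 0, 0]]])

```text
time: 28.5
position: [0.6045, 0.0678, 0.3654]
tool_rot: [0.684, 0.729, -0.001, -0.001]
ft_force: [-0.4, 0.0, -1.0]
grip_width: 0.0305
grip_force: 25.0
```

```bash
python3 g.py c1:.254
```

```text
t 28.5 p [0.6045 0.0678 0.3654] yaw_err -0.0001 tilt [-0.0025  0.0001] grip 0.0305 24.982947329990566 F [-0.4  0.  -1. ]
c1 [0.6051 0.0679 0.254 ] shift [0.    0.022 2.785]
```

move_arm(commands=[[[0, 0, 0.5, 0, 0, 0], [0, 0, 1.2, 0, 0, 0], [0, 0, 1.9, 0, 0, 0], [0, 0, 2.4, 0, 0, 0], [0, 0, 2.6, 0, 0, 0], [0, 0, 2.68, 0, 0, 0], [0, 0, 2.71, 0, 0, 0], [0, 0, 2.71, 0, 0, 0]]])

```text
time: 29.5
position: [0.6058, 0.0679, 0.2583]
tool_rot: [0.684, 0.729, 0.0, 0.001]
ft_force: [0.4, 0.5, -1.6]
grip_width: 0.0307
grip_force: 25.0
```

```bash
python3 g.py c1:.254
```

```text
t 29.5 p [0.6058 0.0679 0.2583] yaw_err -0.0003 tilt [ 0.0013 -0.0001] grip 0.0307 24.979358268901706 F [ 0.4  0.5 -1.6]
c1 [0.6051 0.0679 0.254 ] shift [ 0.002 -0.018  0.107]
```

move_arm(commands=[[[0, 0, 0.02, 0, 0, 0], [0, 0, 0.04, 0, 0, 0], [0, 0, 0.06, 0, 0, 0], [0, 0, 0.08, 0, 0, 0], [0, 0, 0.1, 0, 0, 0], [0, 0, 0.1, 0, 0, 0]]])

```text
time: 30.25
position: [0.6057, 0.0679, 0.254]
tool_rot: [0.684, 0.729, 0.0, 0.0]
ft_force: [-0.3, -0.3, 2.6]
grip_width: 0.0302
grip_force: 24.9
```

Contact. Release, rise and back off.

move_arm(commands=[[[0, 0, 0, 0, 0, 0], [0, 0, 0, 0, 0, 0], [0, 0, 0, 0, 0, 0], [0, 0, 0, 0, 0, 0], [0, 0, -0.3, 0, 0, 0], [0, 0, -1.0, 0, 0, 0], [0, 0, -2.0, 0, 0, 0], [0, 0, -3.0, 0, 0, 0], [0, 0, -4.0, 0, 0, 0], [0, -0.8, -4.2, 0, 0, 0], [0, -2.0, -4.2, 0, 0, 0], [0, -3.2, -4.2, 0, 0, 0]]], claw=-0.5)

```text
time: 31.75
position: [0.4764, 0.0597, 0.4226]
tool_rot: [0.684, 0.729, 0.001, 0.001]
ft_force: [-0.3, -0.9, -0.2]
grip_width: 0.0652
grip_force: 0.0
```

move_arm(commands=[[[0, 0, 0, 0, 0, 0], [0.8, -0.8, 0, 0, 0, 0], [2.0, -0.8, 0, 0, 0, 0], [3.2, -0.8, 0, 0, 0, 0], [4.2, -0.8, 0, 0, 0, 0], [5.0, -0.8, 0, 0, 0, 0], [5.0, -0.8, 0, 0, 0, 0], [5.0, -0.8, 0, 0, 0, 0]]])

```text
time: 32.75
position: [0.4336, 0.257, 0.4218]
tool_rot: [0.684, 0.729, 0.0, 0.0]
ft_force: [0.5, -0.1, 0.4]
grip_width: 0.0651
grip_force: 0.0
```

Run:
```python
from rig import *
from h import *
c=camera('top');s=camera('side')
a=cv2.resize(c['pixels'][150:320,165:475],None,fx=2.4,fy=2.4);b=s['pixels'][110:300,200:460];b=cv2.resize(b,(744,int(744*190/260*.33)*1))
cv2.imwrite('pics/f1.png',a);cv2.imwrite('pics/f2.png',cv2.resize(s['pixels'][110:300,200:460],None,fx=2.8,fy=2.8))
W=cloud(c);T=dict(a=(.6051,.0679,.098),b=(.61,-.009,.12),c=(.615,-.0858,.142),d=(.6199,-.1627,.164),cup=(.4139,-.2949,.082))
for n,p in T.items():
    m=(np.hypot(W[...,0]-p[0],W[...,1]-p[1])<(.045 if n=='cup' else .028))&(abs(W[...,2]-p[2])<.006)
    if m.sum()>4:print(n,m.sum(),cv2.minEnclosingCircle(W[m][:,:2].astype(np.float32)),W[m][:,2].mean())
    else: print(n,m.sum())
```

```text
a 151 ((0.6060884594917297, 0.06706362217664719), 0.015619471669197083) 0.09815866344400963
b 160 ((0.6102334856987, -0.011097067035734653), 0.015642333775758743) 0.12013848900288086
c 167 ((0.6154278516769409, -0.08704209327697754), 0.015674306079745293) 0.1418743467578148
d 171 ((0.6195990443229675, -0.16313546895980835), 0.015584025532007217) 0.16400437238184398
cup 168 ((0.41335034370422363, -0.2945474684238434), 0.0371348038315773) 0.08134528235121125
```

View pics/f1.png

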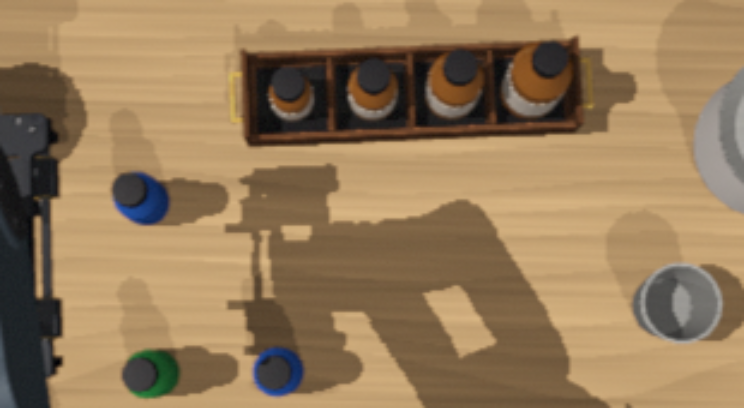

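View pics/f2.png

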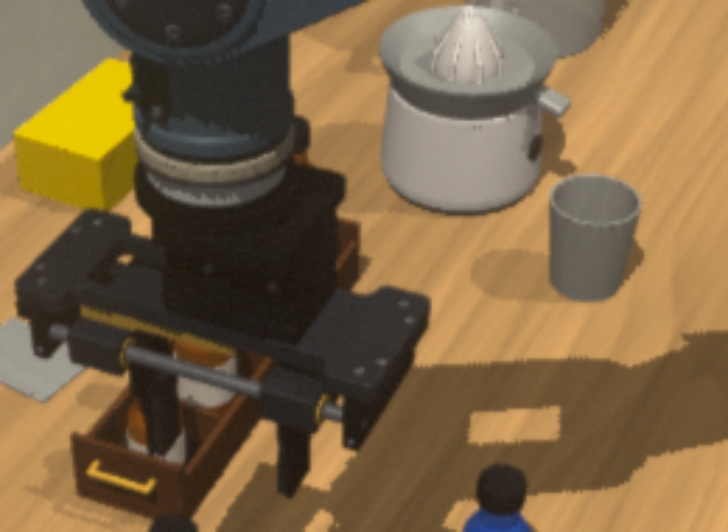

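The top crop shows the four bottles in the cells at x≈290, 373, 460 and 550, stepping up toward the press. All four cap heights match standing on the liner, and the cup has not moved.

```bash
python3 -c "
from rig import *
print(hand_in())"
```

```text
the job is handed in; nothing more can be done
None
```

All four amber bottles stand upright in the rack, stepping down from the tallest in the end cell next to the press to the shortest at the other end; the steel cup was left where it was, and I handed the job in at about 33 s on the robot's clock.

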